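# Unlock and open the purple pipette-tip box

### The job

Open the pipette-tip box with the purple lid: first slide its yellow lock all the way out, away from the lid, then slide the purple lid fully open, towards the robot along the box, so that the tips lie uncovered. Leave the lock out and the lid open, keep the white-lidded box locked and do not disturb the water bottle or the blue tip box.

Things in the scene. Friction and masses are not known exactly. Their poses are not given: they have to be found in the camera images.
- purple_lock_grip (a point): Centre of the top edge of the upright fin of the yellow lock on the purple-lidded box. Its x and y axes are the box's own (z is up): the lid opens along -x, the lock frees along +y. The fin is 12 mm thick (y), 20 mm wide (x) and stands 30 mm above the flat lid and lock bar, whose tops lie 68 mm above the table. Nothing else near it is higher than 72 mm above the table, except the grip bar of the lid, 50 mm away along +x.
- purple_lid_grip (a point): Centre of the top edge of the grip bar on the purple lid, axes as for the lock. The bar is 14 mm thick (x), 56 mm long (y) and stands 30 mm above the flat lid (its top 98 mm above the table). The box is grey, 250 x 110 x 60 mm, fixed to the table; its long side runs along x, turned at most 20 degrees, with the lid on the far half at the start and the lock on its left (+y) side as seen from the robot.
- purple_lock (a joint): How far the yellow lock of the purple box is drawn out along +y, in m: 0 (fully in, its tongue in the lid's notch, the lid held) to 0.030 (fully out, lid free). It lets the lid go at about 0.012. It slides with 1 to 3 N of friction, without a spring, and stays where it is left.
- purple_lid (a joint): How far the purple lid is slid open along -x, in m: 0 (shut) to 0.100 (fully open). While locked it has only about 3 mm of play. It slides with 1 to 3 N of friction, without a spring, and stays where it is left.
- white_lock_grip (a point): Centre of the top edge of the yellow lock's fin on the other box, which is just like the first but has a white lid. It is to stay locked.
- bottle: Clear water bottle with blue label and cap, standing loose, 64 mm across and 200 mm tall; origin at the centre of its base.
- tip_box: Loose closed tip box, blue with a pale lid, 120 x 80 x 65 mm (x, y, z); origin at the centre of its underside.
Mind the look-alikes: they are no part of the job. There is more than one size of the bottle; the one meant has the size given above.

How it is judged:
By the outcome, as a careful person would: the job done as asked, in the order asked, and still so for the second after the job is handed in, with the robot touching nothing.
It also fails if it takes over 43 s, if anything falls off the work surface, if the arm or the gripper's body presses on something with over 40 N, if the wrist force passes 120 N, or if a joint passes its speed limit or range.

### The arm

A 6-joint arm with a two-finger parallel gripper is mounted at the origin on the work surface. World frame = base frame: x ahead of the robot, y to its left, z up, the work surface at z = 0. Lengths are in m, angles in rad, forces in N, time in s.
With the tool pointing down it reaches from about 0.375 to 0.975 m from the base axis. Payload 3.8 kg.
Tool frame: the origin (TCP) lies at the very end of the fingers, on their centre line; the grasp point (between the pads) lies 19 mm behind it (bot.grip_depth is the distance from the TCP to the grasp point, in m); z points along the fingers, y is the direction in which the jaws open and shut (so a half turn about z gives the same grasp; the last joint's range is limited). The gripper opens to 85 mm and grips with 20 to 120 N. Pads are 22 mm wide; open, the fingers measure 114 mm over their backs; the gripper's body (76 mm by 85 mm) begins 54 mm behind the grasp point. The pads swing forward as they close: fully open they stand 13 mm farther back than shut.
Start: joints at [-1.165, 0.264, 1.604, -0, 1.274, -0.037], TCP at [0.289, -0.61, 0.231] pointing down, gripper open.
Joint ranges: [-2.63, 2.63], [-0.94, 2.18], [0.31, 2.57], [-1.31, 4.45], [0, 2.66], [-2.55, 2.55]. Speed limits (rad/s): [2.57, 2.57, 3.14, 3.14, 3.14, 3.14].

### API

Orientations are given as a rotation vector (axis times angle).
In Python, from workcell import bot, cams, job gives the robot as it stands.
- The arm moves only by the tool apply_moves, never from a script. Its argument "targets" is a list of rows, each an object of numbers: "dx", "dy", "dz": the shift along the tool's x, y, z in units of 30 mm (1.0 is 30 mm); "wx", "wy", "wz": the turn, a rotation vector about the tool's x, y, z in units of 6 degrees (1.0 is 6 degrees); "jaw": the opening, from 0 (shut) to 1 (fully open). In form: [{"dx": .., "dy": .., "dz": .., "wx": .., "wy": .., "wz": .., "jaw": ..}, ...]. A call has 1 to 5 rows; each row shifts and turns the commanded pose from where the row before left it, along the tool's axes as they then stand; what a row does not reach is not made up. A row lasts 1/10 s, in which the tool goes at most 50 mm and 8.59 degrees, less where a joint would pass 70% of its speed; a pose out of reach is approached as far as the arm can. A call is refused whole if a number of a shift passes 1 or a number of a turn 1, either way. A call with a gripper value outside its range is refused whole. The fingers move at their own pace and stop on an object; "newtons" is the grip in N (left out, the last holds). Time passes only in rows, so rows that do not move let the fingers close. It gives the time, the measured TCP pose, the force and the opening at its end, in the units of the state.
- bot.read_state(): the state, without advancing time (a new reading comes with each control period).
- cams.read_camera(name): name is "scene" or "top" or "wrist"; returns a dict with "color" (420x560x3 uint8, red, green, blue), "range_z" (420x560 float32, m along the optical axis (not along the pixel's ray), 0 where there is no reading), "fx", "fy", "cx", "cy" (pixels), "eye" and "rotation" of the camera in the world; the wrist camera has in their place "T_tool_cam" (4x4, takes a point from camera to tool coordinates, whose origin is the TCP and whose axes are the flange's). Camera axes: x right, y down, z forward; pixel columns grow to the right and rows downward; lengths in m; the calibration is good to about 2 mm. A picture is of the moment at which its call begins: read the wrist's pose just before it.
- job.finish_job(): hands the job in, once; it reports no verdict.
The state is a dict: "time": time; "q": joint angles; "joint_vel": joint speeds; "joint_torque": joint torques, N m; "tool_pos": TCP position; "tcp_rot": TCP orientation; "wrist_force": force on the tool from outside, world axes, zero at the start; "torque": the same for the moment, N m; "width": opening from 0.0 (shut) to 1.0 (fully open).
Only numpy, scipy, OpenCV 4.12 (cv2) and the standard library are available. Lean on these libraries where they do the work, as an engineer would, in place of code of your own. Each camera call takes 0.05 s, during which the arm holds its last target.

## Working session

There is one attempt and no reset: what is moved stays moved. The work goes in short steps, Python scripts to look and compute and a tool call to move; the robot and the scene stay as the last step left them, time stands still between calls to the robot, and variables do not carry over. Pictures are saved under pics/ and viewed, and the job is handed in when it is done.

Besides the shell and the picture viewer there is one more tool, called after ">>>" as a command line: name --argument value ..., lists and objects as JSON in quotes. apply_moves: Moves the arm, as the interface text tells. Its arguments: {"type":"object","properties":{"targets":{"type":"array"},"newtons":{"type":"number"}},"required":["targets"]}

```bash
mkdir -p pics
cat > h.py <<'E'
from workcell import bot,cams,job
import numpy as np,cv2
def snap(n,f):
    c=cams.read_camera(n); cv2.imwrite('pics/'+f,c['color'][:,:,::-1]); np.savez('pics/'+f[:-4],**{k:v for k,v in c.items()}); return c
def pts(c):
    h,w=c['range_z'].shape; u,v=np.meshgrid(np.arange(w),np.arange(h)); z=c['range_z']
    p=np.stack([(u-c['cx'])/c['fx']*z,(v-c['cy'])/c['fy']*z,z],-1)
    return p@np.array(c['rotation']).T+np.array(c['eye'])
E
python3 - <<'E'
from h import *
for n in('top','scene'):
    c=snap(n,n+'1.png'); print(n,c['eye'],c['rotation'],c['fx'])
s=bot.read_state();print(s)
E
```

```text
top [ 0.36326309 -0.0015437   1.49911923] [-2.17097675  2.1428851  -0.13138143] 543.3361804132642
scene [1.39666699 0.11900957 1.15575141] [-1.74187879 -1.96190889  0.66526342] 458.52572026173704
{'time': 0.1, 'q': array([-1.16488320e+00,  2.64717761e-01,  1.60527018e+00,  5.31532485e-06,
        1.27369578e+00, -3.69113260e-02]), 'joint_vel': array([-0.00112126, -0.00221266, -0.00200561,  0.00016842, -0.00147565,
       -0.00089363]), 'joint_torque': array([ 3.93972068e-04, -5.16705143e+01, -3.68591917e+01, -3.32396553e-05,
        6.30870447e-03, -6.95080089e-06]), 'tool_pos': array([ 0.28895918, -0.60927555,  0.23004192]), 'tcp_rot': array([-3.06289517e+00, -6.89463569e-01,  5.94352135e-04]), 'wrist_force': array([0.81192842, 0.06834253, 0.15107141]), 'torque': array([-0.01874047,  0.01953917, -0.01157752]), 'width': 0.9980430229057818}
```

View pics/top1.png

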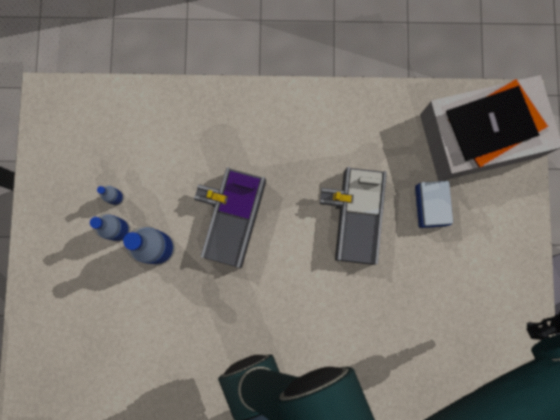

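View pics/scene1.png

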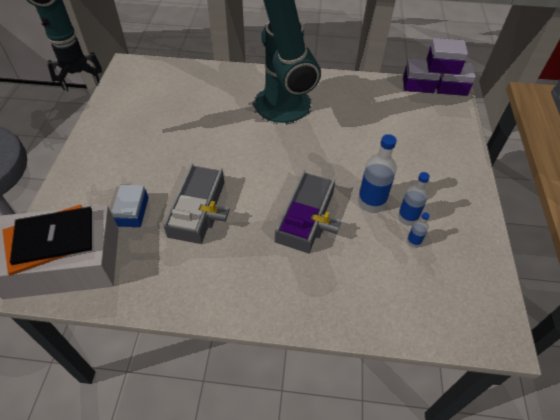

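The top view shows the purple box at about (235,218), with its yellow lock at (213,197) and lid bar at (240,188). The white box is at (360,215), the bottles are at x<170, and the blue tip box is at (434,204). Next I measure positions.

```bash
cat >> h.py <<'E'
from scipy.spatial.transform import Rotation as R
def pts(c,T=None):
    h,w=c['range_z'].shape; u,v=np.meshgrid(np.arange(w),np.arange(h)); z=c['range_z']
    p=np.stack([(u-c['cx'])/c['fx']*z,(v-c['cy'])/c['fy']*z,z],-1)
    if T is None: return p@R.from_rotvec(c['rotation']).as_matrix().T+np.array(c['eye'])
    return p@T[:3,:3].T+T[:3,3]
def load(f): return dict(np.load('pics/'+f+'.npz'))
E
python3 - <<'E'
from h import *
for n in('top1','scene1'):
    c=load(n);P=pts(c);hsv=cv2.cvtColor(c['color'],cv2.COLOR_RGB2HSV)
    ok=c['range_z']>0
    ye=cv2.inRange(hsv,(18,120,80),(35,255,255))>0
    pu=cv2.inRange(hsv,(125,100,30),(150,255,255))>0
    print(n,'table z',np.median(P[200:260,290:320,2]))
    num,l,st,ce=cv2.connectedComponentsWithStats((ye).astype(np.uint8))
    for i in range(1,num):
        if st[i,4]>15:
            q=P[(l==i)&ok];t=q[q[:,2]>np.percentile(q[:,2],70)]
            print('yellow',ce[i],st[i,4],q.mean(0).round(4),'top',t.mean(0).round(4),'zrange',q[:,2].min(),q[:,2].max())
    num,l,st,ce=cv2.connectedComponentsWithStats((pu).astype(np.uint8))
    for i in range(1,num):
        if st[i,4]>100:
            q=P[(l==i)&ok];fl=q[abs(q[:,2]-.068)<.006];b=q[q[:,2]>.09]
            print('purple',ce[i],st[i,4],'zr',np.percentile(q[:,2],[1,50,99]),'flat',fl.mean(0),cv2.minAreaRect((fl[:,:2]*1000).astype(np.float32)) if len(fl)>5 else 0)
            if len(b)>3: print(' bar',len(b),b.mean(0),cv2.minAreaRect((b[:,:2]*1000).astype(np.float32)))
c=load('top1');P=pts(c)
# box outline from height
m=(P[...,2]>.045)&(P[...,2]<.08)
m[:, :190]=0;m[:,275:]=0;m[290:]=0;m[:150]=0
m=cv2.morphologyEx(m.astype(np.uint8),cv2.MORPH_OPEN,np.ones((15,15)))
r=cv2.minAreaRect((P[m>0][:,:2]*1000).astype(np.float32));print('box',r)
E
```

```text
top1 table z 0.0001380369065749898
yellow [215.48993289 196.19463087] 149 [0.5845 0.1743 0.0745] top [0.5875 0.187  0.0948] zrange 0.025837996399981966 0.10281047321384085
yellow [341.81690141 196.92957746] 142 [ 0.5868 -0.1607  0.075 ] top [ 0.5872 -0.147   0.0946] zrange 0.030359303386660708 0.10769219773525163
purple [239.57086302 194.33808393] 1263 zr [0.04756197 0.06882967 0.10081866] flat [0.58866641 0.11246084 0.06828042] ((592.1786499023438, 113.07156372070312), (85.09426879882812, 111.50453186035156), 75.21627044677734)
 bar 115 [0.6150679  0.09828408 0.0975765 ] ((615.5452270507812, 98.17694091796875), (53.83488464355469, 14.732311248779297), 76.14372253417969)
scene1 table z 0.061561688459212394
yellow [209.18965517 207.42241379] 116 [ 0.5908 -0.1592  0.077 ] top [ 0.591  -0.1496  0.0945] zrange 0.06145891010809046 0.10183488501060656
yellow [322.1   217.875] 120 [0.5886 0.176  0.0761] top [0.5924 0.1853 0.0941] zrange 0.05009755460444776 0.10121868170755421
purple [443.83908046  64.68390805] 522 zr [0.09609996 0.12863606 0.15542419] flat [nan nan nan] 0
 bar 518 [-0.14005
[... 186 characters left out ...]
0.0325516  0.06137832] flat [-0.131664    0.57529523  0.06334769] ((-131.50839233398438, 569.795166015625), (202.94090270996094, 9.872562408447266), 85.9051742553711)
purple [298.69733925 219.58536585] 902 zr [0.05898225 0.06801182 0.09991647] flat [0.59370912 0.11108351 0.0674977 ] ((592.7005615234375, 109.6021728515625), (84.87004089355469, 116.19502258300781), 75.8059310913086)
 bar 96 [0.61787461 0.09764489 0.09626746] ((616.3394775390625, 96.64059448242188), (55.74391174316406, 18.10231590270996), 72.94766235351562)
box ((511.064453125, 133.0672607421875), (109.68476867675781, 206.11598205566406), 75.73179626464844)<stdin>:17: RuntimeWarning: Mean of empty slice.
  ret = um.true_divide(
```

```bash
cat >> h.py <<'E'
def plan(goal,yaw=None):
    s=bot.read_state();M=R.from_rotvec(s['tcp_rot']).as_matrix()
    d=M.T@(np.array(goal)-s['tool_pos'])/.03
    print('t',s['time'],'pos',s['tool_pos'].round(4),'tool axes x',M[:,0].round(3),'y',M[:,1].round(3),'z',M[:,2].round(4),'F',s['wrist_force'].round(1),'w',s['width'])
    print('shift units now',d.round(2))
    if yaw is not None: # jaw axis (tool y) to world angle yaw, mod pi
        D=[]
        for k in(0,np.pi):
            y=np.array([np.cos(yaw+k),np.sin(yaw+k),0]);z=np.array([0,0,-1.]);x=np.cross(y,z)
            W=np.stack([x,y,z],1);rv=R.from_matrix(M.T@W).as_rotvec()
            print('turn units',(rv/np.radians(6)).round(2),'shift after turn',(W.T@(np.array(goal)-s['tool_pos'])/.03).round(2))
E
python3 - <<'E'
from h import *
c=load('top1');P=pts(c)
for n,(a,b,e,f) in dict(bottles=(170,275,80,180),case=(70,190,420,560),tip=(175,235,410,460)).items():
    q=P[a:b,e:f].reshape(-1,3);q=q[(q[:,2]>.03)&(q[:,2]<.6)]
    print(n,q.min(0).round(3),q.max(0).round(3))
q=P[170:275,80:180];
m=((q[...,2]>.03)).astype(np.uint8);num,l,st,ce=cv2.connectedComponentsWithStats(m)
for i in range(1,num):
    g=q[l==i]
    if len(g)>40:print(ce[i],g.min(0).round(3),g.max(0).round(3))
yaw=np.radians(-14.3)
plan([.588,.187,.2],yaw+np.pi/2); print(bot.read_state()['q'])
E
```

```text
bottles [0.405 0.288 0.03 ] [0.609 0.48  0.286]
case [ 0.612 -0.73   0.03 ] [ 0.914 -0.372  0.156]
tip [ 0.516 -0.484  0.03 ] [ 0.658 -0.37   0.092]
[29.47277937 23.71060172] [ 0.363 -0.002  0.031] [0.609 0.48  1.499]
[54.86057906 68.42271715] [ 0.363 -0.002  0.03 ] [0.53  0.474 1.499]
t 0.1 pos [ 0.289  -0.6093  0.23  ] tool axes x [0.904 0.428 0.   ] y [ 0.428 -0.904 -0.002] z [-8.0e-04  1.9e-03 -1.0e+00] F [0.8 0.1 0.2] w 0.9980430229057818
shift units now [ 20.38 -19.71   1.04]
turn units [-1.000e-02 -2.000e-02 -2.339e+01] shift after turn [-3.1  28.18  1.  ]
turn units [-0.02  0.01  6.61] shift after turn [  3.1  -28.18   1.  ]
[-1.16488320e+00  2.64717761e-01  1.60527018e+00  5.31532485e-06
  1.27369578e+00 -3.69113260e-02]
```

>>> apply_moves --targets '[{"dx":0.72,"dy":-0.7,"wz":-1,"jaw":1},{"dx":0.79,"dy":-0.62,"wz":-1,"jaw":1},{"dx":0.85,"dy":-0.53,"wz":-1,"jaw":1},{"dx":0.9,"dy":-0.44,"wz":-1,"jaw":1},{"dx":0.94,"dy":-0.34,"wz":-1,"jaw":1}]'

```text
invalid input at $.targets[0]: expected keys dx, dy, dz, wx, wy, wz, jaw
```

>>> apply_moves --targets '[{"dx":0.97,"dy":-0.24,"wz":-1,"jaw":1},{"dx":0.99,"dy":-0.14,"wz":-1,"jaw":1},{"dx":1,"dy":-0.04,"wz":-1,"jaw":1},{"dx":1,"dy":0.07,"wz":-1,"jaw":1},{"dx":0.99,"dy":0.17,"wz":-1,"jaw":1}]'

```text
invalid input at $.targets[0]: expected keys dx, dy, dz, wx, wy, wz, jaw
```

>>> apply_moves --targets '[{"dx":0.96,"dy":0.27,"wz":-1,"jaw":1},{"dx":0.93,"dy":0.37,"wz":-1,"jaw":1},{"dx":0.88,"dy":0.47,"wz":-1,"jaw":1},{"dx":0.83,"dy":0.56,"wz":-1,"jaw":1},{"dx":0.77,"dy":0.64,"wz":-1,"jaw":1}]'

```text
invalid input at $.targets[0]: expected keys dx, dy, dz, wx, wy, wz, jaw
```

>>> apply_moves --targets '[{"dx":0.7,"dy":0.72,"wz":-1,"jaw":1},{"dx":0.62,"dy":0.78,"wz":-1,"jaw":1},{"dx":0.53,"dy":0.84,"wz":-1,"jaw":1},{"dx":0.45,"dy":0.89,"wz":-1,"jaw":1},{"dx":0.35,"dy":0.94,"wz":-1,"jaw":1}]'

```text
invalid input at $.targets[0]: expected keys dx, dy, dz, wx, wy, wz, jaw
```

Run:
```python
from h import *
plan([.588,.187,.2],np.radians(75.7)); print(bot.read_state()['q'])
```

```text
t 0.1 pos [ 0.289  -0.6093  0.23  ] tool axes x [0.904 0.428 0.   ] y [ 0.428 -0.904 -0.002] z [-8.0e-04  1.9e-03 -1.0e+00] F [0.8 0.1 0.2] w 0.9980430229057818
shift units now [ 20.38 -19.71   1.04]
turn units [-1.000e-02 -2.000e-02 -2.339e+01] shift after turn [-3.1  28.18  1.  ]
turn units [-0.02  0.01  6.61] shift after turn [  3.1  -28.18   1.  ]
[-1.16488320e+00  2.64717761e-01  1.60527018e+00  5.31532485e-06
  1.27369578e+00 -3.69113260e-02]
```

All keys are needed in every row.

>>> apply_moves --targets '[{"dx":0.72,"dy":-0.7,"dz":0,"wx":0,"wy":0,"wz":-1,"jaw":1},{"dx":0.79,"dy":-0.62,"dz":0,"wx":0,"wy":0,"wz":-1,"jaw":1},{"dx":0.85,"dy":-0.53,"dz":0,"wx":0,"wy":0,"wz":-1,"jaw":1},{"dx":0.9,"dy":-0.44,"dz":0,"wx":0,"wy":0,"wz":-1,"jaw":1},{"dx":0.94,"dy":-0.34,"dz":0,"wx":0,"wy":0,"wz":-1,"jaw":1}]'

```text
time: 0.6
tool_pos: [0.3421, -0.4677, 0.2306]
tcp_rot: [-2.778, -1.465, 0.0]
wrist_force: [0.2, -0.1, 0.3]
width: 0.994
```

Run:
```python
from h import *
plan([.588,.187,.2],np.radians(75.7)); print(bot.read_state()['q'])
```

```text
t 0.6 pos [ 0.3421 -0.4677  0.2306] tool axes x [0.565 0.825 0.001] y [ 0.825 -0.565 -0.001] z [-6.e-04  1.e-03 -1.e+00] F [ 0.2 -0.1  0.3] w 0.9943023499322008
shift units now [22.64 -5.56  1.04]
turn units [-0.000e+00 -1.000e-02 -1.835e+01] shift after turn [-2.55 23.17  1.02]
turn units [-1.000e-02  0.000e+00  1.165e+01] shift after turn [  2.55 -23.17   1.02]
[-9.82285935e-01  8.54805575e-02  1.81312434e+00  1.03267505e-04
  1.24413217e+00 -3.81994959e-01]
```

>>> apply_moves --targets '[{"dx":0.97,"dy":-0.24,"dz":0,"wx":0,"wy":0,"wz":-1,"jaw":1},{"dx":0.99,"dy":-0.14,"dz":0,"wx":0,"wy":0,"wz":-1,"jaw":1},{"dx":1,"dy":-0.04,"dz":0,"wx":0,"wy":0,"wz":-1,"jaw":1},{"dx":1,"dy":0.07,"dz":0,"wx":0,"wy":0,"wz":-1,"jaw":1},{"dx":0.99,"dy":0.17,"dz":0,"wx":0,"wy":0,"wz":-1,"jaw":1}]'

```text
time: 1.1
tool_pos: [0.3947, -0.3271, 0.2308]
tcp_rot: [-2.304, -2.134, 0.0]
wrist_force: [-0.5, 0.7, 0.6]
width: 1.001
```

>>> apply_moves --targets '[{"dx":0.96,"dy":0.27,"dz":0,"wx":0,"wy":0,"wz":-1,"jaw":1},{"dx":0.93,"dy":0.37,"dz":0,"wx":0,"wy":0,"wz":-1,"jaw":1},{"dx":0.88,"dy":0.47,"dz":0,"wx":0,"wy":0,"wz":-1,"jaw":1},{"dx":0.83,"dy":0.56,"dz":0,"wx":0,"wy":0,"wz":-1,"jaw":1},{"dx":0.77,"dy":0.64,"dz":0,"wx":0,"wy":0,"wz":-1,"jaw":1}]'

```text
time: 1.6
tool_pos: [0.4472, -0.1866, 0.2308]
tcp_rot: [-1.673, -2.658, 0.0]
wrist_force: [0.9, 0.2, -1.0]
width: 0.997
```

>>> apply_moves --targets '[{"dx":0.7,"dy":0.72,"dz":0,"wx":0,"wy":0,"wz":-1,"jaw":1},{"dx":0.62,"dy":0.78,"dz":0,"wx":0,"wy":0,"wz":-1,"jaw":1},{"dx":0.53,"dy":0.84,"dz":0,"wx":0,"wy":0,"wz":-1,"jaw":1},{"dx":0.45,"dy":0.89,"dz":0,"wx":0,"wy":0,"wz":-1,"jaw":1},{"dx":0.35,"dy":0.94,"dz":0,"wx":0,"wy":0,"wz":-1,"jaw":1}]'

```text
time: 2.1
tool_pos: [0.4988, -0.0461, 0.2309]
tcp_rot: [-0.928, -3.001, 0.0]
wrist_force: [-0.8, 0.8, 0.1]
width: 0.998
```

Run:
```python
from h import *
plan([.588,.187,.2],np.radians(75.7)); print(bot.read_state()['q'])
```

```text
t 2.1 pos [ 0.4988 -0.0461  0.2309] tool axes x [-0.825  0.565  0.001] y [ 0.565  0.825 -0.   ] z [-6.e-04  1.e-04 -1.e+00] F [-0.8  0.8  0.1] w 0.9982769081071708
shift units now [1.93 8.09 1.03]
turn units [-0.   -0.01 -3.35] shift after turn [-0.96  8.26  1.03]
turn units [-1.000e-02  0.000e+00  2.665e+01] shift after turn [ 0.96 -8.26  1.03]
[-1.41933035e-01 -6.81936917e-02  1.96755124e+00 -2.79027715e-05
  1.24288466e+00 -1.11267136e+00]
```

>>> apply_moves --targets '[{"dx":0.24,"dy":0.97,"dz":0.2,"wx":0,"wy":0,"wz":-1,"jaw":1},{"dx":0.13,"dy":1,"dz":0.2,"wx":0,"wy":0,"wz":-1,"jaw":1},{"dx":0,"dy":1,"dz":0.2,"wx":0,"wy":0,"wz":-1,"jaw":1},{"dx":0,"dy":1,"dz":0.2,"wx":0,"wy":0,"wz":-0.35,"jaw":1},{"dx":-0.1,"dy":1,"dz":0.2,"wx":0,"wy":0,"wz":0,"jaw":1}]'

```text
time: 2.6
tool_pos: [0.5508, 0.0948, 0.2005]
tcp_rot: [-0.396, -3.116, 0.0]
wrist_force: [0.1, -0.8, -0.1]
width: 1.001
```

>>> apply_moves --targets '[{"dx":0,"dy":0.7,"dz":0,"wx":0,"wy":0,"wz":0,"jaw":1},{"dx":0,"dy":0.5,"dz":0,"wx":0,"wy":0,"wz":0,"jaw":1},{"dx":0,"dy":0,"dz":0,"wx":0,"wy":0,"wz":0,"jaw":1}]'

```text
time: 2.9
tool_pos: [0.5602, 0.1298, 0.201]
tcp_rot: [-0.394, -3.116, -0.0]
wrist_force: [0.7, -0.1, 0.3]
width: 0.998
```

```bash
cat >> h.py <<'E'
def wrist(f):
    s=bot.read_state(); c=snap('wrist',f)
    T=np.eye(4);T[:3,:3]=R.from_rotvec(s['tcp_rot']).as_matrix();T[:3,3]=s['tool_pos']
    T=T@np.array(c['T_tool_cam']); return c,pts(c,T)
E
python3 - <<'E'
from h import *
plan([.588,.187,.2],np.radians(75.7))
c,P=wrist('w1.png');hsv=cv2.cvtColor(c['color'],cv2.COLOR_RGB2HSV)
ok=c['range_z']>0
a=np.radians(-14.3);ex=np.array([np.cos(a),np.sin(a)]);ey=np.array([-ex[1],ex[0]])
for n,m in(('y',cv2.inRange(hsv,(18,100,60),(35,255,255))>0),('p',cv2.inRange(hsv,(125,80,20),(150,255,255))>0)):
    q=P[m&ok&(P[...,2]>.09)&(P[...,2]<.105)]
    print(n,len(q),q.mean(0) if len(q) else 0)
    if len(q)>5: print(cv2.minAreaRect((q[:,:2]*1000).astype(np.float32)), 'ex',np.percentile(q[:,:2]@ex,[2,98]),'ey',np.percentile(q[:,:2]@ey,[2,98]))
E
```

```text
t 2.9 pos [0.5602 0.1298 0.201 ] tool axes x [-0.969  0.249  0.   ] y [0.249 0.969 0.   ] z [-4.e-04  2.e-04 -1.e+00] F [ 0.7 -0.1  0.3] w 0.9980935102255245
shift units now [-0.42  2.08  0.03]
turn units [ 0.   -0.   -0.02] shift after turn [-0.43  2.08  0.03]
turn units [-1.000e-02 -0.000e+00  2.998e+01] shift after turn [ 0.43 -2.08  0.03]
y 524 [0.5853827  0.1871902  0.09679179]
((586.5693969726562, 187.73558044433594), (12.309590339660645, 19.773134231567383), 75.3317642211914) ex [0.51253386 0.5313533 ] ey [0.32084803 0.33210215]
p 1489 [0.61164068 0.09929344 0.09656356]
((612.9260864257812, 98.62655639648438), (55.8809700012207, 14.21652889251709), 75.15117645263672) ex [0.56301876 0.57586246] ey [0.22088629 0.27396584]
```

View pics/w1.png

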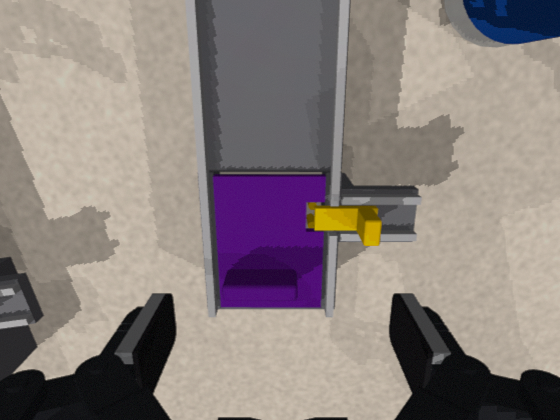

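>>> apply_moves --targets '[{"dx":-0.2,"dy":1,"dz":0,"wx":0,"wy":0,"wz":0,"jaw":1},{"dx":-0.17,"dy":1,"dz":0,"wx":0,"wy":0,"wz":0,"jaw":1},{"dx":0,"dy":0.09,"dz":1,"wx":0,"wy":0,"wz":0,"jaw":0.7},{"dx":0,"dy":0,"dz":1,"wx":0,"wy":0,"wz":0,"jaw":0.7},{"dx":0,"dy":0,"dz":0,"wx":0,"wy":0,"wz":0,"jaw":0.7}]'

```text
time: 3.45
tool_pos: [0.5828, 0.1842, 0.1364]
tcp_rot: [-0.397, -3.108, 0.007]
wrist_force: [-1.1, 0.1, -1.1]
width: 0.701
```

Run:
```python
from h import *
plan([.5866,.1877,.074],np.radians(75.4))
```

```text
t 3.45 pos [0.5828 0.1842 0.1364] tool axes x [-0.968  0.252  0.008] y [ 0.252  0.968 -0.005] z [-0.0092 -0.003  -1.    ] F [-1.1  0.1 -1.1] w 0.7012094263909505
shift units now [-0.11  0.16  2.08]
turn units [-0.05 -0.08  0.01] shift after turn [-0.09  0.15  2.08]
turn units [  0.12  -0.08 -29.99] shift after turn [ 0.09 -0.15  2.08]
```

>>> apply_moves --targets '[{"dx":-0.06,"dy":0.06,"dz":0.5,"wx":0,"wy":0,"wz":0,"jaw":0.7},{"dx":0,"dy":0,"dz":0.5,"wx":0,"wy":0,"wz":0,"jaw":0.7},{"dx":0,"dy":0,"dz":0.3,"wx":0,"wy":0,"wz":0,"jaw":0.7},{"dx":0,"dy":0,"dz":0,"wx":0,"wy":0,"wz":0,"jaw":0.7},{"dx":0,"dy":0,"dz":0,"wx":0,"wy":0,"wz":0,"jaw":0.7}]'

```text
time: 3.95
tool_pos: [0.5889, 0.1875, 0.1024]
tcp_rot: [0.397, 3.116, -0.0]
wrist_force: [-0.4, 0.4, 0.1]
width: 0.701
```

Run:
```python
from h import *
plan([.5866,.1877,.074],np.radians(75.4))
```

```text
t 3.95 pos [0.5889 0.1875 0.1024] tool axes x [-0.968  0.251 -0.   ] y [ 0.251  0.968 -0.   ] z [-0. -0. -1.] F [-0.4  0.4  0.1] w 0.7013463300954135
shift units now [ 0.07 -0.01  0.95]
turn units [-0.    0.    0.01] shift after turn [ 0.07 -0.01  0.95]
turn units [ -0.    -0.   -29.99] shift after turn [-0.07  0.01  0.95]
```

Settled and aligned. Now the final descent and a gentle close on the fin.

>>> apply_moves --targets '[{"dx":0.07,"dy":0,"dz":0.5,"wx":0,"wy":0,"wz":0,"jaw":0.7},{"dx":0,"dy":0,"dz":0.42,"wx":0,"wy":0,"wz":0,"jaw":0.7},{"dx":0,"dy":0,"dz":0,"wx":0,"wy":0,"wz":0,"jaw":0.7},{"dx":0,"dy":0,"dz":0,"wx":0,"wy":0,"wz":0,"jaw":0.7}]'

```text
time: 4.35
tool_pos: [0.5859, 0.188, 0.0736]
tcp_rot: [-0.397, -3.115, 0.001]
wrist_force: [0.0, -0.4, -0.5]
width: 0.699
```

>>> apply_moves --targets '[{"dx":0,"dy":0,"dz":0,"wx":0,"wy":0,"wz":0,"jaw":0},{"dx":0,"dy":0,"dz":0,"wx":0,"wy":0,"wz":0,"jaw":0},{"dx":0,"dy":0,"dz":0,"wx":0,"wy":0,"wz":0,"jaw":0},{"dx":0,"dy":0,"dz":0,"wx":0,"wy":0,"wz":0,"jaw":0},{"dx":0,"dy":0,"dz":0,"wx":0,"wy":0,"wz":0,"jaw":0}]' --newtons 30

```text
time: 4.85
tool_pos: [0.5871, 0.1882, 0.0753]
tcp_rot: [0.397, 3.116, 0.001]
wrist_force: [-0.3, 0.8, 2.8]
width: 0.127
```

Run:
```python
from h import *
plan([.5866,.1877,.074],np.radians(75.4))
```

```text
t 4.85 pos [0.5871 0.1882 0.0753] tool axes x [-0.968  0.251 -0.001] y [0.251 0.968 0.   ] z [ 9.e-04  2.e-04 -1.e+00] F [-0.3  0.8  2.8] w 0.1273011769941971
shift units now [ 0.01 -0.02  0.04]
turn units [0.   0.01 0.01] shift after turn [ 0.01 -0.02  0.04]
turn units [-1.000e-02  1.000e-02 -2.999e+01] shift after turn [-0.01  0.02  0.04]
```

>>> apply_moves --targets '[{"dx":0,"dy":0.3,"dz":0,"wx":0,"wy":0,"wz":0,"jaw":0},{"dx":0,"dy":0.3,"dz":0,"wx":0,"wy":0,"wz":0,"jaw":0},{"dx":0,"dy":0.3,"dz":0,"wx":0,"wy":0,"wz":0,"jaw":0},{"dx":0,"dy":0.16,"dz":0,"wx":0,"wy":0,"wz":0,"jaw":0},{"dx":0,"dy":0,"dz":0,"wx":0,"wy":0,"wz":0,"jaw":0}]'

```text
time: 5.35
tool_pos: [0.5934, 0.2127, 0.0752]
tcp_rot: [-0.392, -3.114, 0.021]
wrist_force: [-7.3, -25.2, 14.8]
width: 0.132
```

>>> apply_moves --targets '[{"dx":0,"dy":0,"dz":0,"wx":0,"wy":0,"wz":0,"jaw":0},{"dx":0,"dy":0,"dz":0,"wx":0,"wy":0,"wz":0,"jaw":0}]'

```text
time: 5.55
tool_pos: [0.5934, 0.2126, 0.0752]
tcp_rot: [-0.394, -3.114, 0.019]
wrist_force: [-5.6, -23.3, 14.7]
width: 0.136
```

Run:
```python
from h import *
plan([.5866,.1877,.074],np.radians(75.4))
```

```text
t 5.55 pos [0.5934 0.2126 0.0752] tool axes x [-0.968  0.249  0.002] y [ 0.249  0.968 -0.012] z [-0.0046 -0.0114 -0.9999] F [ -5.6 -23.3  14.7] w 0.1359416656194716
shift units now [ 0.01 -0.86  0.05]
turn units [-0.12 -0.02  0.03] shift after turn [ 0.01 -0.86  0.04]
turn units [ 2.000e-02 -1.800e-01 -2.997e+01] shift after turn [-0.01  0.86  0.04]
```

Run:
```python
from h import *
c,P=wrist('w2.png');snap('top','top2.png')
i=cv2.resize(cv2.imread('pics/top2.png')[150:290,170:300],None,fx=4,fy=4);cv2.imwrite('pics/top2c.png',i)
```

```text
(no output)
```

View pics/w2.png

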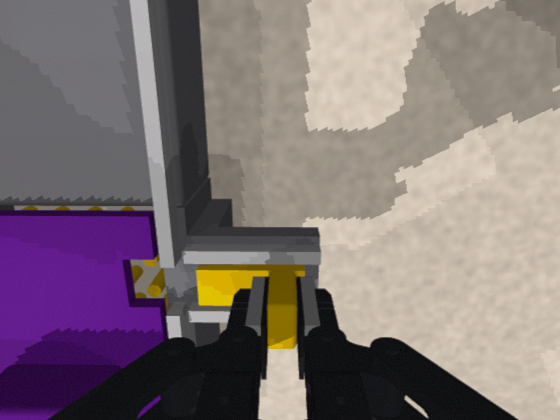

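>>> apply_moves --targets '[{"dx":0,"dy":-0.1,"dz":0,"wx":0,"wy":0,"wz":0,"jaw":0},{"dx":0,"dy":-0.08,"dz":0,"wx":0,"wy":0,"wz":0,"jaw":0.3},{"dx":0,"dy":0,"dz":0,"wx":0,"wy":0,"wz":0,"jaw":0.5},{"dx":0,"dy":0,"dz":0,"wx":0,"wy":0,"wz":0,"jaw":0.6},{"dx":0,"dy":0,"dz":0,"wx":0,"wy":0,"wz":0,"jaw":0.6}]'

```text
time: 6.15
tool_pos: [0.5932, 0.2145, 0.0743]
tcp_rot: [-0.396, -3.116, -0.0]
wrist_force: [0.2, 0.4, 0.7]
width: 0.602
```

```bash
cat >> h.py <<'E'
a=np.radians(-14.6);ex=np.array([np.cos(a),np.sin(a)]);ey=np.array([-ex[1],ex[0]])
def grips(P,c):
    hsv=cv2.cvtColor(c['color'],cv2.COLOR_RGB2HSV)
    for n,m in(('y',cv2.inRange(hsv,(18,100,60),(35,255,255))>0),('p',cv2.inRange(hsv,(125,80,20),(150,255,255))>0)):
        q=P[m&(c['range_z']>0)&(P[...,2]>.091)&(P[...,2]<.105)]
        q=q[np.hypot(q[:,0]-.58,q[:,1]-.15)<.15]
        if len(q)>5: print(n,len(q),cv2.minAreaRect((q[:,:2]*1000).astype(np.float32)), 'ex',np.percentile(q[:,:2]@ex,[2,98]),'ey',np.percentile(q[:,:2]@ey,[2,98]))
E
python3 - <<'E'
from h import *
plan([.5866,.1877,.074],np.radians(75.4))
c,P=wrist('w3.png');grips(P,c)
c=snap('top','top3.png');grips(pts(c),c)
c=snap('scene','sc3.png');grips(pts(c),c)
c=load('w1');
E
```

```text
t 6.15 pos [0.5932 0.2145 0.0743] tool axes x [-0.968  0.25   0.   ] y [0.25  0.968 0.   ] z [-3.e-04  3.e-04 -1.e+00] F [0.2 0.4 0.7] w 0.6019693171348232
shift units now [-0.01 -0.92  0.01]
turn units [ 0.   -0.    0.02] shift after turn [-0.01 -0.92  0.01]
turn units [ 1.000e-02  0.000e+00 -2.998e+01] shift after turn [0.01 0.92 0.01]
y 1629 ((592.98876953125, 212.11570739746094), (11.775934219360352, 20.643138885498047), 75.458251953125) ex [0.51053016 0.52963585] ey [0.34910729 0.36023977]
p 350 ((609.4811401367188, 106.98747253417969), (39.0304069519043, 4.349631309509277), 74.02919006347656) ex [0.56113278 0.56408264] ey [0.23864253 0.25014193]
p 117 ((615.2478637695312, 98.32810974121094), (55.2199592590332, 14.846722602844238), 75.121826171875) ex [0.56371278 0.57757778] ey [0.22326226 0.27628963]
y 27 ((595.0612182617188, 210.43441772460938), (11.53304672241211, 23.660173416137695), 76.2701187133789) ex [0.51204668 0.53417778] ey [0.34789323 0.35910993]
p 99 ((616.5027465820312, 96.27630615234375), (56.130157470703125, 17.290515899658203), 75.98001861572266) ex [0.564783   0.57957284] ey [0.221688   0.27539328]
```

View pics/w3.png

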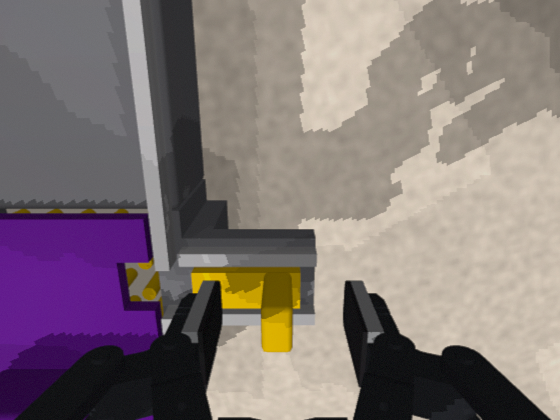

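Run:
```python
from h import *
for f in('top1','scene1'): c=load(f);grips(pts(c),c)
c,P=wrist('w4.png')
# heights of lock region in box coords rel. to fin start
q=P[(c['range_z']>0)];hs=c['color'][c['range_z']>0]
o=np.array([.5866,.1877]);u=(q[:,:2]-o)@ex;v=(q[:,:2]-o)@ey
for lo in range(-40,60,4):
    r=[]
    for xl in range(-20,24,4):
        m=(u*1000>=xl)&(u*1000<xl+4)&(v*1000>=lo)&(v*1000<lo+4)&(q[:,2]<.12)
        r.append('%4d'%(1000*np.median(q[m,2])) if m.sum()>2 else '   .')
    print(lo,' '.join(r))
```

```text
y 35 ((588.3216552734375, 188.00074768066406), (12.257669448852539, 18.759777069091797), 78.84082794189453) ex [0.5128261  0.53080791] ey [0.32421028 0.33633902]
p 113 ((615.5452270507812, 98.17694091796875), (53.83488464355469, 14.732311248779297), 76.14372253417969) ex [0.56382317 0.57778876] ey [0.22386063 0.2760315 ]
y 26 ((589.622802734375, 185.55731201171875), (18.376197814941406, 11.80648422241211), 1.4727625846862793) ex [0.51418433 0.53303428] ey [0.32290229 0.33412725]
p 92 ((616.7608032226562, 96.27987670898438), (55.62929153442383, 17.351394653320312), 76.85328674316406) ex [0.56468712 0.58032346] ey [0.22186883 0.27581755]
-40   67   67    .   51   51    .   43   51   67   67   67
-36   68   67    .   51    .    .    .   63   67   67   67
-32   66   66    .   59   59   59   59   62   63   65   66
-28   71   71   71   59   59   59   59   59   68   71   71
-24   69   70   60   60   59   60   59   59   67    .    .
-20   60   67   67   60   59   59   59   59    .    .    .
-16   62   68   66   67   60   60   59    .    .    .    .
-12   62   68   87   95   67   68    .    .
[... 298 characters left out ...]
   .
12   60   67   63   67   67   67   67   67   67   67    .
16   60   67   65   67   67   68   68   67   67   67    .
20   60   67   82   97   97   97   97   97    .    .    .
24   60   67   82   97   97   97   97   97    .    .    .
28   60   67   81   96   97   97   97   97    .    .    .
32   60   67   63   67   67   67   67   67   67   67    .
36   60   67    0   59   59   59   59   59   66   67    .
40   60    1    0   58   59   59   59   60   66   67    .
44    0    0    0    0    0    0    .    .    .    .    .
48    0    0    0    0    0    0    0    0    0    0    0
52    0   96  102  106  103  100   99   96    0    0    0
56    0  105  100    0    0    0    0    0    0    0    0
```

>>> apply_moves --targets '[{"dx":0,"dy":-0.05,"dz":0,"wx":0,"wy":0,"wz":0,"jaw":0},{"dx":0,"dy":0,"dz":-0.05,"wx":0,"wy":0,"wz":0,"jaw":0},{"dx":0,"dy":0,"dz":0,"wx":0,"wy":0,"wz":0,"jaw":0},{"dx":0,"dy":0,"dz":0,"wx":0,"wy":0,"wz":0,"jaw":0}]' --newtons 30

```text
time: 6.75
tool_pos: [0.5931, 0.2122, 0.0765]
tcp_rot: [0.397, 3.116, 0.0]
wrist_force: [-0.8, -0.8, 2.4]
width: 0.133
```

>>> apply_moves --targets '[{"dx":0,"dy":0.05,"dz":0,"wx":0,"wy":0,"wz":0,"jaw":0},{"dx":0,"dy":0.05,"dz":0,"wx":0,"wy":0,"wz":0,"jaw":0}]'

```text
time: 6.95
tool_pos: [0.5932, 0.2125, 0.0765]
tcp_rot: [-0.396, -3.115, 0.008]
wrist_force: [-3.3, -12.6, 6.7]
width: 0.135
```

>>> apply_moves --targets '[{"dx":0,"dy":0.05,"dz":0,"wx":0,"wy":0,"wz":0,"jaw":0},{"dx":0,"dy":0.05,"dz":0,"wx":0,"wy":0,"wz":0,"jaw":0}]'

```text
time: 7.15
tool_pos: [0.5932, 0.2126, 0.0765]
tcp_rot: [-0.394, -3.114, 0.016]
wrist_force: [-5.0, -21.1, 11.4]
width: 0.135
```

Run:
```python
from h import *
for f in('top1','scene1'):
    c=load(f);P=pts(c);hsv=cv2.cvtColor(c['color'],cv2.COLOR_RGB2HSV);ok=c['range_z']>0
    y=cv2.inRange(hsv,(18,100,60),(35,255,255))>0
    z=(P[...,2]>.088)&(P[...,2]<.108)&ok
    reg=lambda x0,x1,y0,y1:(P[...,0]>x0)&(P[...,0]<x1)&(P[...,1]>y0)&(P[...,1]<y1)
    W=reg(.5,.7,-.27,-.1);U=reg(.5,.7,.05,.22)
    for n,r in(('white',W),('purple',U)):
        for k,m in(('fin',z&r&y),('bar',z&r&~y)):
            q=P[m][:,:2]*1000
            print(f,n,k,len(q),cv2.minAreaRect(q.astype(np.float32)))
    # flat box region for white yaw
    m=reg(.3,.72,-.29,-.1)&(P[...,2]>.04)&(P[...,2]<.08)&ok&~y
    m=cv2.morphologyEx(m.astype(np.uint8),cv2.MORPH_OPEN,np.ones((11,11)))
    print('whitebox',cv2.minAreaRect((P[m>0][:,:2]*1000).astype(np.float32)))
```

```text
top1 white fin 35 ((588.0574340820312, -148.0006103515625), (11.241729736328125, 17.8555908203125), 87.57731628417969)
top1 white bar 119 ((623.0035400390625, -200.8046875), (25.220836639404297, 117.87177276611328), 12.093374252319336)
top1 purple fin 37 ((588.3216552734375, 188.00074768066406), (12.257669448852539, 18.759777069091797), 78.84082794189453)
top1 purple bar 119 ((613.5831298828125, 130.50851440429688), (26.620759963989258, 118.00092315673828), 3.231860876083374)
whitebox ((522.6937255859375, -213.1883087158203), (110.665771484375, 211.45059204101562), 84.0104751586914)
scene1 white fin 33 ((589.01318359375, -150.0483856201172), (12.963306427001953, 21.97612762451172), 86.76844787597656)
scene1 white bar 99 ((630.858154296875, -233.1520233154297), (53.593605041503906, 16.1173095703125), 81.37631225585938)
scene1 purple fin 30 ((589.622802734375, 185.55731201171875), (18.376197814941406, 11.80648422241211), 1.4727625846862793)
scene1 purple bar 106 ((616.3394775390625, 96.64059448242188), (55.74391174316406, 18.10231590270996), 72.94766235351562)
whitebox ((543.8031616210938, -216.0551300048828), (110.68782043457031, 252.9846649169922), 84.85885620117188)
```

>>> apply_moves --targets '[{"dx":0,"dy":-0.1,"dz":0,"wx":0,"wy":0,"wz":0,"jaw":0},{"dx":0,"dy":-0.06,"dz":0,"wx":0,"wy":0,"wz":0,"jaw":0.3},{"dx":0,"dy":0,"dz":0,"wx":0,"wy":0,"wz":0,"jaw":0.5},{"dx":0,"dy":0,"dz":-0.6,"wx":0,"wy":0,"wz":0,"jaw":0.5},{"dx":0,"dy":0,"dz":-0.9,"wx":0,"wy":0,"wz":0,"jaw":0.5}]'

```text
time: 7.65
tool_pos: [0.5914, 0.2134, 0.119]
tcp_rot: [-0.396, -3.112, 0.002]
wrist_force: [0.3, 0.4, -0.3]
width: 0.503
```

>>> apply_moves --targets '[{"dx":0,"dy":-0.6,"dz":0,"wx":0,"wy":0,"wz":0,"jaw":0},{"dx":0,"dy":-0.5,"dz":0,"wx":0,"wy":0,"wz":0,"jaw":0},{"dx":0,"dy":0,"dz":0,"wx":0,"wy":0,"wz":0,"jaw":0},{"dx":0,"dy":0,"dz":0,"wx":0,"wy":0,"wz":0,"jaw":0}]'

```text
time: 8.05
tool_pos: [0.5839, 0.1807, 0.1197]
tcp_rot: [-0.399, -3.114, 0.001]
wrist_force: [-1.2, 0.2, 0.4]
width: 0.0
```

Run:
```python
from h import *
plan([.5866,.1877,.083],np.radians(75.4))
c,P=wrist('w5.png');grips(P,c)
```

```text
t 8.05 pos [0.5839 0.1807 0.1197] tool axes x [-0.968  0.252  0.002] y [ 0.252  0.968 -0.001] z [-2.3e-03 -2.0e-04 -1.0e+00] F [-1.2  0.2  0.4] w 0.0001417795618244432
shift units now [-0.03  0.25  1.22]
turn units [-0.01 -0.02 -0.  ] shift after turn [-0.03  0.25  1.22]
turn units [-3.e-02  1.e-02  3.e+01] shift after turn [ 0.03 -0.25  1.22]
y 1009 ((592.8274536132812, 212.01174926757812), (11.836556434631348, 20.052629470825195), 75.51097106933594) ex [0.51057826 0.52956024] ey [0.34883338 0.35996019]
p 1857 ((612.1070556640625, 95.4676742553711), (49.004310607910156, 14.318882942199707), 75.45068359375) ex [0.56154969 0.57433564] ey [0.22413407 0.26509787]
```

View pics/w5.png

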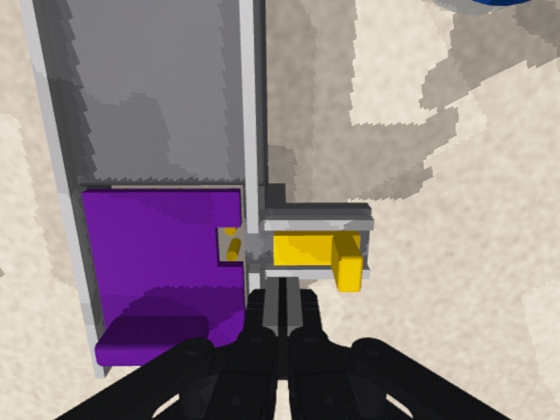

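>>> apply_moves --targets '[{"dx":0,"dy":0,"dz":0.6,"wx":0,"wy":0,"wz":0,"jaw":0},{"dx":0,"dy":0,"dz":0.6,"wx":0,"wy":0,"wz":0,"jaw":0},{"dx":0,"dy":0.2,"dz":0,"wx":0,"wy":0,"wz":0,"jaw":0},{"dx":0,"dy":0.1,"dz":0,"wx":0,"wy":0,"wz":0,"jaw":0},{"dx":0,"dy":0,"dz":0,"wx":0,"wy":0,"wz":0,"jaw":0}]'

```text
time: 8.6
tool_pos: [0.5881, 0.1912, 0.086]
tcp_rot: [0.396, 3.115, 0.001]
wrist_force: [-0.1, -0.2, 0.1]
width: 0.001
```

>>> apply_moves --targets '[{"dx":0,"dy":0.1,"dz":0,"wx":0,"wy":0,"wz":0,"jaw":0},{"dx":0,"dy":0,"dz":0,"wx":0,"wy":0,"wz":0,"jaw":0}]'

```text
time: 8.8
tool_pos: [0.5886, 0.1933, 0.0861]
tcp_rot: [0.396, 3.115, 0.0]
wrist_force: [0.3, 0.0, 1.0]
width: 0.0
```

>>> apply_moves --targets '[{"dx":0,"dy":0.1,"dz":0,"wx":0,"wy":0,"wz":0,"jaw":0},{"dx":0,"dy":0,"dz":0,"wx":0,"wy":0,"wz":0,"jaw":0}]'

```text
time: 9.0
tool_pos: [0.5888, 0.1938, 0.086]
tcp_rot: [0.396, 3.117, -0.006]
wrist_force: [-1.3, -8.2, 5.2]
width: -0.001
```

>>> apply_moves --targets '[{"dx":0,"dy":0.1,"dz":0,"wx":0,"wy":0,"wz":0,"jaw":0},{"dx":0,"dy":0.05,"dz":0,"wx":0,"wy":0,"wz":0,"jaw":0},{"dx":0,"dy":0,"dz":0,"wx":0,"wy":0,"wz":0,"jaw":0}]'

```text
time: 9.3
tool_pos: [0.5889, 0.1944, 0.086]
tcp_rot: [-0.395, -3.115, 0.016]
wrist_force: [-4.2, -20.0, 9.1]
width: -0.002
```

Run:
```python
from h import *
plan([.5866,.1877,.083],np.radians(75.4))
c,P=wrist('w6.png');grips(P,c)
```

```text
t 9.3 pos [0.5889 0.1944 0.086 ] tool axes x [-0.968  0.25   0.001] y [ 0.25   0.968 -0.01 ] z [-0.0033 -0.0098 -0.9999] F [ -4.2 -20.    9.1] w -0.0016291683461189133
shift units now [ 0.02 -0.24  0.1 ]
turn units [-0.1  -0.01  0.03] shift after turn [ 0.02 -0.24  0.1 ]
turn units [ 1.000e-02 -1.600e-01 -2.997e+01] shift after turn [-0.02  0.24  0.1 ]
y 1237 ((588.7946166992188, 200.3113250732422), (38.23516845703125, 20.69971466064453), 70.2868881225586) ex [0.5104245 0.5293127] ey [0.34304114 0.36030299]
p 2032 ((601.4407958984375, 140.12371826171875), (17.54105567932129, 139.328125), 6.681629657745361) ex [0.56151842 0.57408641] ey [0.22398989 0.25744987]
```

View pics/w6.png

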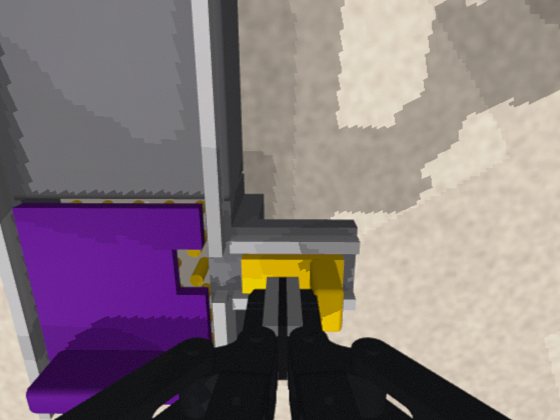

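>>> apply_moves --targets '[{"dx":0,"dy":-0.3,"dz":-0.2,"wx":0,"wy":0,"wz":0,"jaw":0},{"dx":0,"dy":-0.2,"dz":-0.8,"wx":0,"wy":0,"wz":0,"jaw":0},{"dx":0,"dy":0,"dz":-1,"wx":0,"wy":0,"wz":0.5,"jaw":0.3},{"dx":0,"dy":0,"dz":-0.5,"wx":0,"wy":0,"wz":1,"jaw":0.6},{"dx":0,"dy":0,"dz":0,"wx":0,"wy":0,"wz":1,"jaw":0.6}]'

```text
time: 9.85
tool_pos: [0.5888, 0.1868, 0.1647]
tcp_rot: [0.806, 3.03, 0.007]
wrist_force: [0.5, 1.8, 0.2]
width: 0.505
```

>>> apply_moves --targets '[{"dx":0,"dy":0,"dz":0,"wx":0,"wy":0,"wz":1,"jaw":0.6},{"dx":0,"dy":0,"dz":0,"wx":0,"wy":0,"wz":1,"jaw":0.6},{"dx":0,"dy":0,"dz":0,"wx":0,"wy":0,"wz":1,"jaw":0.6},{"dx":0,"dy":0,"dz":0,"wx":0,"wy":0,"wz":1,"jaw":0.6},{"dx":0,"dy":0,"dz":0,"wx":0,"wy":0,"wz":1,"jaw":0.6}]'

```text
time: 10.35
tool_pos: [0.5863, 0.1863, 0.1607]
tcp_rot: [1.565, 2.723, 0.002]
wrist_force: [-0.4, 0.4, -0.3]
width: 0.594
```

>>> apply_moves --targets '[{"dx":0,"dy":0,"dz":0,"wx":0,"wy":0,"wz":1,"jaw":0.6},{"dx":0,"dy":0,"dz":0,"wx":0,"wy":0,"wz":1,"jaw":0.6},{"dx":0,"dy":0,"dz":0,"wx":0,"wy":0,"wz":1,"jaw":0.6},{"dx":0,"dy":0,"dz":0,"wx":0,"wy":0,"wz":1,"jaw":0.6},{"dx":0,"dy":0,"dz":0,"wx":0,"wy":0,"wz":1,"jaw":0.6}]'

```text
time: 10.85
tool_pos: [0.5864, 0.1863, 0.1607]
tcp_rot: [-2.217, -2.225, -0.002]
wrist_force: [0.2, -0.4, -0.2]
width: 0.599
```

Run:
```python
from h import *
plan([.613,.0985,.15],np.radians(-14.6));print(bot.read_state()['q'])
```

```text
t 10.85 pos [0.5864 0.1863 0.1607] tool axes x [-0.004  1.     0.001] y [1.    0.004 0.001] z [ 9.0e-04  1.1e-03 -1.0e+00] F [ 0.2 -0.4 -0.2] w 0.598926358660983
shift units now [-2.93  0.88  0.35]
turn units [ 0.01 -0.01  2.47] shift after turn [-2.61  1.6   0.36]
turn units [ 2.000e-02  1.000e-02 -2.753e+01] shift after turn [ 2.61 -1.6   0.36]
[2.66654216e-01 2.04029916e-01 1.81132821e+00 9.07338070e-04
 1.12505469e+00 2.62530197e-01]
```

>>> apply_moves --targets '[{"dx":0,"dy":0,"dz":0,"wx":0,"wy":0,"wz":0.82,"jaw":0.6},{"dx":0,"dy":0,"dz":0,"wx":0,"wy":0,"wz":0.82,"jaw":0.6},{"dx":0,"dy":0,"dz":0,"wx":0,"wy":0,"wz":0.82,"jaw":0.6},{"dx":-0.9,"dy":0.5,"dz":0,"wx":0,"wy":0,"wz":0,"jaw":0.6},{"dx":-0.9,"dy":0.6,"dz":0,"wx":0,"wy":0,"wz":0,"jaw":0.6}]'

```text
time: 11.35
tool_pos: [0.6049, 0.126, 0.1608]
tcp_rot: [-2.478, -1.93, -0.002]
wrist_force: [0.8, -0.4, 0.6]
width: 0.6
```

>>> apply_moves --targets '[{"dx":-0.5,"dy":0.3,"dz":0,"wx":0,"wy":0,"wz":0,"jaw":0.6},{"dx":-0.31,"dy":0.2,"dz":0,"wx":0,"wy":0,"wz":0,"jaw":0.6},{"dx":0,"dy":0,"dz":0.3,"wx":0,"wy":0,"wz":0,"jaw":0.6},{"dx":0,"dy":0,"dz":0,"wx":0,"wy":0,"wz":0,"jaw":0.6},{"dx":0,"dy":0,"dz":0,"wx":0,"wy":0,"wz":0,"jaw":0.6}]'

```text
time: 11.85
tool_pos: [0.6124, 0.099, 0.1502]
tcp_rot: [-2.479, -1.928, 0.002]
wrist_force: [0.0, 0.1, 0.1]
width: 0.599
```

Run:
```python
from h import *
plan([.613,.0985,.074],np.radians(-14.6))
c,P=wrist('w7.png');grips(P,c)
```

```text
t 11.85 pos [0.6124 0.099  0.1502] tool axes x [ 0.246  0.969 -0.   ] y [ 0.969 -0.246 -0.002] z [-1.9e-03  3.0e-04 -1.0e+00] F [0.  0.1 0.1] w 0.5986174127503181
shift units now [-0.01  0.03  2.54]
turn units [-0.02  0.    0.06] shift after turn [-0.01  0.02  2.54]
turn units [ -0.    -0.03 -29.94] shift after turn [ 0.01 -0.02  2.54]
y 1217 ((593.63623046875, 211.7371826171875), (11.864091873168945, 20.358232498168945), 75.56250762939453) ex [0.51194599 0.53097697] ey [0.34872311 0.3602805 ]
p 2286 ((614.0612182617188, 98.68602752685547), (55.698753356933594, 14.050663948059082), 75.60071563720703) ex [0.56241824 0.57606805] ey [0.22467122 0.27747281]
```

View pics/w7.png

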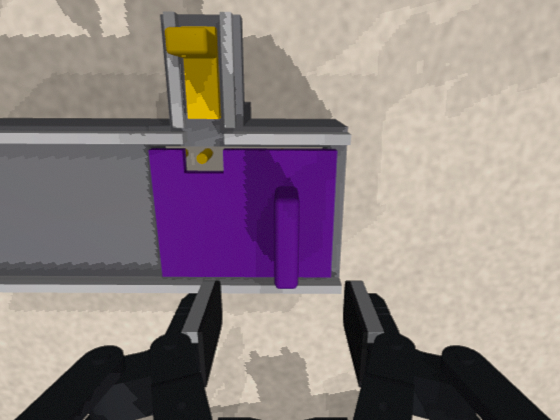

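>>> apply_moves --targets '[{"dx":0,"dy":0.04,"dz":0.6,"wx":0,"wy":0,"wz":0,"jaw":0.6},{"dx":0,"dy":0,"dz":0.7,"wx":0,"wy":0,"wz":0,"jaw":0.6},{"dx":0,"dy":0,"dz":0.7,"wx":0,"wy":0,"wz":0,"jaw":0.6},{"dx":0,"dy":0,"dz":0.5,"wx":0,"wy":0,"wz":0,"jaw":0.6},{"dx":0,"dy":0,"dz":0,"wx":0,"wy":0,"wz":0,"jaw":0.6}]'

```text
time: 12.4
tool_pos: [0.6121, 0.0982, 0.0734]
tcp_rot: [-2.477, -1.927, 0.007]
wrist_force: [-0.2, 0.1, -1.0]
width: 0.599
```

>>> apply_moves --targets '[{"dx":0,"dy":0,"dz":0,"wx":0,"wy":0,"wz":0,"jaw":0},{"dx":0,"dy":0,"dz":0,"wx":0,"wy":0,"wz":0,"jaw":0},{"dx":0,"dy":0,"dz":0,"wx":0,"wy":0,"wz":0,"jaw":0},{"dx":0,"dy":0,"dz":0,"wx":0,"wy":0,"wz":0,"jaw":0}]' --newtons 30

```text
time: 12.8
tool_pos: [0.6156, 0.098, 0.0778]
tcp_rot: [2.48, 1.927, 0.004]
wrist_force: [-0.5, 0.3, 3.4]
width: 0.157
```

>>> apply_moves --targets '[{"dx":0,"dy":-0.15,"dz":0,"wx":0,"wy":0,"wz":0,"jaw":0},{"dx":0,"dy":-0.2,"dz":0,"wx":0,"wy":0,"wz":0,"jaw":0}]'

```text
time: 13.0
tool_pos: [0.606, 0.1005, 0.0778]
tcp_rot: [2.479, 1.926, 0.006]
wrist_force: [1.9, 0.7, 6.1]
width: 0.155
```

>>> apply_moves --targets '[{"dx":0,"dy":-0.5,"dz":0,"wx":0,"wy":0,"wz":0,"jaw":0},{"dx":0,"dy":-0.5,"dz":0,"wx":0,"wy":0,"wz":0,"jaw":0},{"dx":0,"dy":-0.5,"dz":0,"wx":0,"wy":0,"wz":0,"jaw":0},{"dx":0,"dy":-0.5,"dz":0,"wx":0,"wy":0,"wz":0,"jaw":0}]'

```text
time: 13.4
tool_pos: [0.5472, 0.1157, 0.0778]
tcp_rot: [2.479, 1.926, 0.006]
wrist_force: [2.4, 1.5, 6.0]
width: 0.158
```

>>> apply_moves --targets '[{"dx":0,"dy":-0.5,"dz":0,"wx":0,"wy":0,"wz":0,"jaw":0},{"dx":0,"dy":-0.3,"dz":0,"wx":0,"wy":0,"wz":0,"jaw":0},{"dx":0,"dy":-0.2,"dz":0,"wx":0,"wy":0,"wz":0,"jaw":0},{"dx":0,"dy":-0.1,"dz":0,"wx":0,"wy":0,"wz":0,"jaw":0},{"dx":0,"dy":0,"dz":0,"wx":0,"wy":0,"wz":0,"jaw":0}]'

```text
time: 13.9
tool_pos: [0.5193, 0.123, 0.0779]
tcp_rot: [2.473, 1.924, 0.015]
wrist_force: [14.7, -2.8, -5.6]
width: 0.151
```

Run:
```python
from h import *
plan([.6156,.098,.074],np.radians(-14.6))
s=bot.read_state();print((s['tool_pos'][:2]-[.6156,.098])@ex)
```

```text
t 13.9 pos [0.5193 0.123  0.0779] tool axes x [0.246 0.969 0.003] y [ 0.969 -0.246  0.012] z [ 1.260e-02 -3.000e-04 -9.999e-01] F [14.7 -2.8 -5.6] w 0.15144046447078513
shift units now [-0.02  3.31  0.17]
turn units [ 0.12 -0.03  0.06] shift after turn [0.   3.32 0.13]
turn units [  0.04   0.18 -29.94] shift after turn [-0.   -3.32  0.13]
-0.09949741972717305
```

>>> apply_moves --targets '[{"dx":0,"dy":0.08,"dz":0,"wx":0,"wy":0,"wz":0,"jaw":0},{"dx":0,"dy":0,"dz":0,"wx":0,"wy":0,"wz":0,"jaw":0.3},{"dx":0,"dy":0,"dz":0,"wx":0,"wy":0,"wz":0,"jaw":0.5},{"dx":0,"dy":0,"dz":0,"wx":0,"wy":0,"wz":0,"jaw":0.5},{"dx":0,"dy":0,"dz":-0.7,"wx":0,"wy":0,"wz":0,"jaw":0.5}]'

```text
time: 14.4
tool_pos: [0.5125, 0.1221, 0.0937]
tcp_rot: [-2.477, -1.926, 0.012]
wrist_force: [0.4, -0.5, 0.0]
width: 0.497
```

>>> apply_moves --targets '[{"dx":0,"dy":0,"dz":-1,"wx":0,"wy":0,"wz":0,"jaw":0.5},{"dx":0,"dy":0,"dz":-1,"wx":0,"wy":0,"wz":0,"jaw":0.5},{"dx":0,"dy":0,"dz":-1,"wx":0,"wy":0,"wz":0,"jaw":0.5},{"dx":0,"dy":0,"dz":-0.3,"wx":0,"wy":0,"wz":0,"jaw":0.5},{"dx":0,"dy":0,"dz":0,"wx":0,"wy":0,"wz":0,"jaw":0.5}]'

```text
time: 14.9
tool_pos: [0.5172, 0.1229, 0.1974]
tcp_rot: [2.479, 1.927, 0.004]
wrist_force: [0.1, 0.4, 0.1]
width: 0.499
```

Run:
```python
from h import *
plan([.593,.2121,.15],np.radians(75.4))
c,P=wrist('w8.png');grips(P,c)
c=snap('scene','sc8.png');grips(pts(c),c)
c=snap('top','top8.png');grips(pts(c),c)
```

```text
t 14.9 pos [0.5172 0.1229 0.1974] tool axes x [0.247 0.969 0.001] y [ 0.969 -0.247  0.002] z [ 2.7e-03  5.0e-04 -1.0e+00] F [0.1 0.4 0.1] w 0.49874027285813527
shift units now [3.5  1.71 1.59]
turn units [ 3.000e-02  1.000e-02 -1.495e+01] shift after turn [-1.7   3.51  1.58]
turn units [ 1.000e-02 -3.000e-02  1.505e+01] shift after turn [ 1.7  -3.51  1.58]
y 751 ((593.2642211914062, 211.73240661621094), (11.70223617553711, 20.107118606567383), 74.93000793457031) ex [0.51102206 0.5299474 ] ey [0.34883792 0.36010551]
p 1576 ((519.14013671875, 123.4595718383789), (55.155311584472656, 14.013357162475586), 75.51532745361328) ex [0.46492753 0.47791483] ey [0.22443467 0.27708949]
y 27 ((595.3995361328125, 210.2688446044922), (11.431281089782715, 20.83501625061035), 77.51411437988281) ex [0.51341607 0.53303721] ey [0.34808601 0.35915589]
p 86 ((521.872802734375, 121.2482681274414), (55.49888229370117, 18.042613983154297), 76.20909881591797) ex [0.46563647 0.48235491] ey [0.2224173  0.27515495]
p 8 ((515.2001342773438, 113.81089782714844), (5.235525608062744, 8.696866989135742), 81.84490203857422) ex [0.46571309 0.47395438] ey [0.23710491 0.24240134]
```

View pics/w8.png

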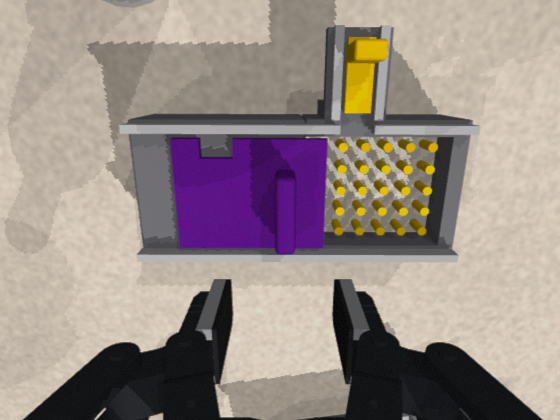

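View pics/sc8.png

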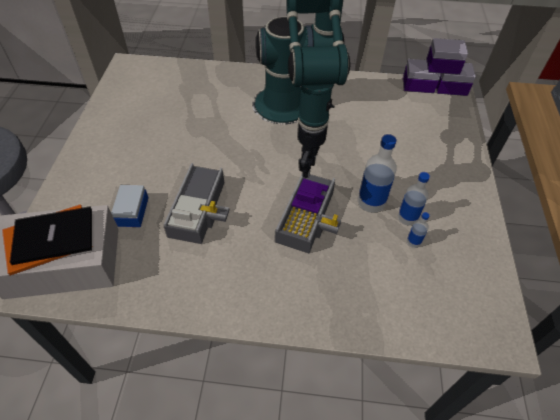

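The picture shows the lid open with tips uncovered at (325–435, 140–235), and the lock clear of the notch. The lock stopped at about 25 mm rather than the nominal 30, so I'll push once more, lower on the fin and from behind with closed fingers, to confirm that is its end stop.

>>> apply_moves --targets '[{"dx":0.8,"dy":0.5,"dz":0,"wx":0,"wy":0,"wz":0,"jaw":0},{"dx":0.9,"dy":0.6,"dz":0,"wx":0,"wy":0,"wz":0,"jaw":0},{"dx":0.7,"dy":0.4,"dz":0,"wx":0,"wy":0,"wz":0,"jaw":0},{"dx":0.3,"dy":0.2,"dz":0.3,"wx":0,"wy":0,"wz":0,"jaw":0},{"dx":0,"dy":0,"dz":0.7,"wx":0,"wy":0,"wz":0,"jaw":0}]'

```text
time: 15.55
tool_pos: [0.5873, 0.1896, 0.1656]
tcp_rot: [2.479, 1.929, 0.002]
wrist_force: [0.4, -0.5, -0.6]
width: -0.005
```

>>> apply_moves --targets '[{"dx":0,"dy":0,"dz":0.9,"wx":0,"wy":0,"wz":0,"jaw":0},{"dx":0,"dy":0,"dz":0.4,"wx":0,"wy":0,"wz":0,"jaw":0},{"dx":0,"dy":0,"dz":0,"wx":0,"wy":0,"wz":0,"jaw":0},{"dx":0,"dy":0,"dz":0,"wx":0,"wy":0,"wz":0,"jaw":0}]'

```text
time: 15.95
tool_pos: [0.5855, 0.1883, 0.1267]
tcp_rot: [-2.48, -1.927, 0.002]
wrist_force: [-0.1, -0.2, 0.3]
width: -0.0
```

Run:
```python
from h import *
plan([.587,.189,.077],np.radians(-14.6))
```

```text
t 15.95 pos [0.5855 0.1883 0.1267] tool axes x [ 0.247  0.969 -0.001] y [ 0.969 -0.247 -0.001] z [-1.3e-03 -4.0e-04 -1.0e+00] F [-0.1 -0.2  0.3] w -6.042191811237163e-05
shift units now [0.04 0.05 1.66]
turn units [-0.01  0.01  0.05] shift after turn [0.04 0.04 1.66]
turn units [-1.000e-02 -2.000e-02 -2.995e+01] shift after turn [-0.04 -0.04  1.66]
```

>>> apply_moves --targets '[{"dx":0,"dy":0.04,"dz":0.6,"wx":0,"wy":0,"wz":0,"jaw":0},{"dx":0,"dy":0,"dz":0.6,"wx":0,"wy":0,"wz":0,"jaw":0},{"dx":0,"dy":0,"dz":0.4,"wx":0,"wy":0,"wz":0,"jaw":0},{"dx":0,"dy":0,"dz":0,"wx":0,"wy":0,"wz":0,"jaw":0},{"dx":0.1,"dy":0,"dz":0,"wx":0,"wy":0,"wz":0,"jaw":0}]'

```text
time: 16.45
tool_pos: [0.5882, 0.1911, 0.0799]
tcp_rot: [2.481, 1.927, 0.001]
wrist_force: [0.5, 0.1, 0.7]
width: 0.002
```

>>> apply_moves --targets '[{"dx":0.1,"dy":0,"dz":0,"wx":0,"wy":0,"wz":0,"jaw":0},{"dx":0.1,"dy":0,"dz":0,"wx":0,"wy":0,"wz":0,"jaw":0},{"dx":0,"dy":0,"dz":0,"wx":0,"wy":0,"wz":0,"jaw":0}]'

```text
time: 16.75
tool_pos: [0.59, 0.1957, 0.0806]
tcp_rot: [2.477, 1.928, -0.002]
wrist_force: [-1.5, -6.7, 4.3]
width: -0.001
```

>>> apply_moves --targets '[{"dx":0.1,"dy":0,"dz":0,"wx":0,"wy":0,"wz":0,"jaw":0},{"dx":0,"dy":0,"dz":0,"wx":0,"wy":0,"wz":0,"jaw":0}]'

```text
time: 16.95
tool_pos: [0.59, 0.1959, 0.0807]
tcp_rot: [2.475, 1.927, -0.009]
wrist_force: [-3.7, -15.3, 8.2]
width: 0.0
```

>>> apply_moves --targets '[{"dx":0.1,"dy":0,"dz":0,"wx":0,"wy":0,"wz":0,"jaw":0},{"dx":0.1,"dy":0,"dz":0,"wx":0,"wy":0,"wz":0,"jaw":0},{"dx":0,"dy":0,"dz":0,"wx":0,"wy":0,"wz":0,"jaw":0}]'

```text
time: 17.25
tool_pos: [0.59, 0.1962, 0.0808]
tcp_rot: [2.47, 1.926, -0.023]
wrist_force: [-7.4, -31.5, 15.6]
width: -0.0
```

Rigid at 32 N, so this is the lock's end stop. Retreating and doing the last check.

>>> apply_moves --targets '[{"dx":-0.3,"dy":0,"dz":0,"wx":0,"wy":0,"wz":0,"jaw":0},{"dx":-0.3,"dy":0,"dz":-0.5,"wx":0,"wy":0,"wz":0,"jaw":0},{"dx":0,"dy":0,"dz":-1,"wx":0,"wy":0,"wz":0,"jaw":0},{"dx":0,"dy":0,"dz":-1,"wx":0,"wy":0,"wz":0,"jaw":0},{"dx":0,"dy":0,"dz":-1,"wx":0,"wy":0,"wz":0,"jaw":0}]'

```text
time: 17.75
tool_pos: [0.5874, 0.189, 0.187]
tcp_rot: [2.48, 1.928, 0.003]
wrist_force: [0.1, 0.9, 0.9]
width: -0.003
```

>>> apply_moves --targets '[{"dx":0,"dy":0,"dz":-0.5,"wx":0,"wy":0,"wz":0,"jaw":0},{"dx":0,"dy":0,"dz":0,"wx":0,"wy":0,"wz":0,"jaw":0},{"dx":0,"dy":0,"dz":0,"wx":0,"wy":0,"wz":0,"jaw":0}]'

```text
time: 18.05
tool_pos: [0.5868, 0.1886, 0.199]
tcp_rot: [-2.48, -1.928, -0.0]
wrist_force: [-0.4, -0.1, -0.9]
width: 0.0
```

Run:
```python
from h import *
plan([.593,.2121,.15])
c,P=wrist('w9.png');grips(P,c)
c=snap('scene','sc9.png');grips(pts(c),c)
a=load('scene1')
d=np.abs(a['color'].astype(int)-c['color']).sum(-1)
print('diff tipbox',d[180:230,105:155].max(),'white',d[165:245,160:230].max(),'bottle',d[130:215,358:398].max(), (d[130:215,358:398]>60).sum())
```

```text
t 18.05 pos [0.5868 0.1886 0.199 ] tool axes x [0.246 0.969 0.   ] y [ 0.969 -0.246 -0.   ] z [ 0.e+00  2.e-04 -1.e+00] F [-0.4 -0.1 -0.9] w 6.977099175944184e-05
shift units now [0.81 0.01 1.63]
y 562 ((593.8319091796875, 212.1944580078125), (11.88132381439209, 19.475767135620117), 75.81343841552734) ex [0.51156585 0.53072632] ey [0.34944157 0.36073987]
p 1213 ((519.487060546875, 124.31100463867188), (54.00569534301758, 14.271087646484375), 75.5108642578125) ex [0.46495222 0.47835738] ey [0.22681899 0.27764391]
y 29 ((597.0806884765625, 209.90213012695312), (11.35909652709961, 23.45310401916504), 75.75959014892578) ex [0.51456083 0.53529434] ey [0.34797443 0.35928139]
p 82 ((521.1807861328125, 120.91487121582031), (55.1226806640625, 18.53341293334961), 77.0587387084961) ex [0.46543099 0.48270683] ey [0.22262531 0.27403529]
diff tipbox 55 white 55 bottle 112 52
```

View pics/w9.png

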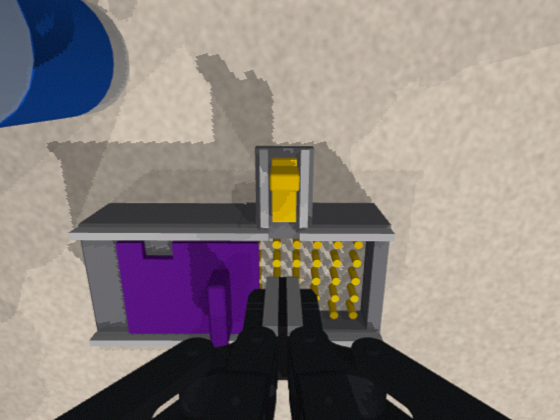

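```bash
python3 -c "
from h import *
print(job.finish_job())"
```

```text
the job is handed in; nothing more can be done
None
```

I slid the yellow lock out to its end stop, then slid the purple lid open towards the robot. I backed the gripper off above the box and handed the job in at about 18 s.

- **Lid:** it travelled 99.5 mm by the arm's position and came to a firm stop. The cameras read 97.5 to 98.5 mm. The last picture shows the tips uncovered.
- **Lock:** the final picture shows it well clear of the lid's notch, but two readings disagree with the task. It moved only about 25 mm, by both the arm and the cameras, where you gave 30 mm. I gripped and pulled it twice and pushed it from behind at two heights with up to about 32 N. It stopped at the same place each time, so I took that as its end stop.
- **Other things:** the white box and the blue tip box look unchanged between the first and last scene pictures. The bottle's patch of the image changed slightly. I put that down to the arm's shadow and did not check it further; my planned paths kept the arm clear of the bottle.

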